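Advance the refill dial to the red lug

ROBOT

A 7-joint arm with a two-finger parallel gripper is mounted at the origin on the work surface. World frame = base frame: x ahead of the robot, y to its left, z up, the work surface at z = 0. Lengths are in mm, angles in rad, forces in N, time in s.
With the tool pointing down it reaches from about 400 to 925 mm from the base axis. Payload 4.1 kg.
Tool frame: the origin (TCP) lies between the finger pads; the fingertips stand 17 mm ahead of it and the grasp point (between the pads) lies 2 mm behind it; z points along the fingers, y is the line along which they close (so a half turn about z gives the same grasp; the last joint's range is limited). The gripper opens to 85 mm and grips with 20 to 120 N. Pads are 22 mm wide; open, the fingers measure 114 mm over their backs; the gripper's body (76 mm by 85 mm) begins 54 mm behind the grasp point. The pads swing forward as they close: fully open they stand 13 mm farther back than shut.
Start: joints at [-1.295, 0.398, 0.045, 1.537, -0.019, 1.207, -0.051], TCP at [237.937, 604.919, 248.347] pointing down, gripper open.
Joint ranges: [-2.82, 2.82], [-0.49, 2.23], [-1.37, 1.46], [0, 2.46], [-1.36, 4.5], [0.23, 2], [-2.94, 2.94]. Speed limits (rad/s): [2.57, 2.57, 3.14, 3.14, 3.14, 3.14, 3.14].

INTERFACE

Orientations are given as a rotation vector (axis times angle).
In Python, from station import read_state, cams, ticket gives the robot as it stands. The module is installed in compiled form; this text tells all that it offers.
- The arm moves only by the shell command python3 -m jog 'ROWS' [OPENING] [FORCE]. ROWS is JSON, one flat list of numbers, 4 for each row, row after row: the shift along the tool's x, y, z normalised to -1 to 1, where 1 is 10 cm, then the turn about the tool's z normalised to -1 to 1, where 1 is 180 degrees. In form: [tx, ty, tz, roll, tx, ty, tz, roll, ...]. A call has exactly 5 rows; each row is the pose to reach, as a shift and turn from the pose commanded when the call began, along the tool's axes at that moment, turning the shorter way round; what a row does not reach only later rows make up. A row lasts 1/10 s, in which the tool goes at most 50 mm and 8.59 degrees, less where a joint would pass 70% of its speed; a pose out of reach is approached as far as the arm can. A call with a number of a shift or a turn outside -1 to 1 is refused whole. A call with a gripper value outside its range is refused whole. OPENING is the opening, from -1 (shut) to 1 (fully open), set as the call begins (- or left out, the last holds). The fingers move at their own pace and stop on an object; FORCE is the grip in N (left out, the last holds). Time passes only in rows, so rows that repeat a pose let the fingers close, or fill a call up. It gives the time, the measured TCP pose, the force, the opening and the grip force at its end, in the units of the state.
- read_state(): the state, without advancing time (a new reading comes with each control period).
- cams.grab_frame(name): name is "side" or "top" or "wrist"; returns a dict with "color" (400x640x3 uint8, red, green, blue), "mtx" (3x3 intrinsics, pixels), "extrinsics" (4x4, takes a point from camera to world coordinates). Camera axes: x right, y down, z forward; pixel columns grow to the right and rows downward; lengths in mm; the calibration is good to about 2 mm. A picture is of the moment at which its call begins. There is no depth.
- ticket.sign_off(): hands the job in; it is judged then, once.
The state is a dict: "time_s": time; "joints": joint angles; "joint_velocities": joint speeds; "tau": joint torques, N m; "tool_pos": TCP position; "orientation": TCP orientation; "wrist_force": force on the tool from outside, world axes, zero at the start; "moment": the same for the moment, N m; "grip_width": finger opening in mm; "gripper_force": force on a finger pad.
Only numpy, scipy, OpenCV 4.12 (cv2) and the standard library are available. Lean on these libraries where they do the work, as an engineer would, in place of code of your own. Each camera call takes 0.05 s, during which the arm holds its last target. There are 200 camera calls.

TASK

The pellet canister has just been refilled, so bring the refill dial up to date: with a fingertip, flick the lugs of its wheel clockwise (seen from above) by exactly as many clicks as it takes for the red lug to rest at the yellow arrow, and not one click past it. The dial only stands loose on the shelf: do not lift it or push it about, it stays upright where it is, and leave all the other things where they stand.

Things in the scene. Friction and masses are not known exactly. Their poses are not given: they have to be found in the camera images.
- dial: Refill dial standing loose on the shelf, 1.5 kg (weighted): round beige base 104 mm across, 32 mm high, with a black tab (44 mm wide, 30 mm high, reaching 92 mm from the axis) that carries a flat yellow arrow. Origin at the centre of the underside, z up; tab and arrow lie along its -x axis. On top of it a flat six-lug wheel (see wheel_axis) turns about the vertical axis through the origin.
- wheel_axis (a point): On the wheel's axis, 58 mm above the dial's underside, level with the lugs' tops. Hub 40 mm across, top 61 mm up. Six equal radial lugs 60 degrees apart, one red, five grey: bars 9 mm wide, out to 52 mm from the axis, 38 to 58 mm above the shelf. The gaps between them are open from above down to the base's top at 32 mm (and open outward).
- red_lug (a point): Point on the upper face of the red lug, 46 mm from the wheel's axis, 58 mm above the shelf.
- arrow_tip (a point): Tip of the yellow arrow (30 mm long, head 28 mm wide) on the dial's tab, 54 mm from the wheel's axis, pointing at it; 31 mm above the shelf.
- wheel (a joint): Turn of the wheel, rad, growing clockwise seen from above. 0: red lug at the arrow. At the start it rests 2 to 4 clicks short (a click is pi/3; -2*pi/3 means two to go). A ratchet bars anticlockwise turning. Clockwise it resists with about 1.5 N at the lug ends, springs back if let go before about 43 degrees, and beyond that runs on by itself to the next click.
- canister: Glass pellet canister with steel screw lid, 104 mm across, 167 mm high, origin at the centre of its underside. Bystander.
- brush: Black slicker brush lying bristles up, about 205 x 62 x 30 mm, long axis x (handle to -x), origin under its middle. Bystander.
- chew: Pine chew block 75 x 45 x 45 mm, origin at the centre of its underside. Bystander.
- bowl: Steel feeding bowl 136 mm across, 45 mm high, origin at the centre of its underside. Bystander.
- tin: Tin 74 mm across, 82 mm high, origin at the centre of its underside. Bystander.
- scoop: Blue-handled scoop spoon lying on the shelf along its x axis, handle to -x. Bystander.

How it is judged (in metres and radians):
At the end, for the whole second after the job is handed in: The wheel rests at the click where the red lug is at the arrow (within 0.15 rad), reached clockwise, the dial stands upright within 25 mm of its starting place, and every other thing is within 20 mm of its own (value of joint wheel between -0.15 and 0.15 rad and velocity of joint wheel between -0.1 and 0.1 rad/s and distance of dial from where it was at the start of the episode below 0.025 m and angle between dial's own z axis and vertical below 0.05 rad and linear speed of dial below 0.02 m/s and distance of each of canister, brush, chew, bowl, tin, scoop from where it was at the start of the episode below 0.02 m); the robot touches nothing.
It fails at once if the wheel is turned past the arrow (value of joint wheel above 0.4 rad).
It fails at once if the dial is lifted or tipped (height (world z) of dial above 0.012 m or angle between dial's own z axis and vertical above 0.2 rad).
It fails at once if the dial is pushed more than 25 mm from its place (distance of dial from where it was at the start of the episode above 0.025 m).
It fails at once if another thing is moved by more than 20 mm or lifted (distance of any of canister, brush, chew, bowl, tin, scoop from where it was at the start of the episode above 0.02 m).
It also fails if it takes over 69 s, if anything falls off the work surface, if the arm or the gripper's body presses on something with over 40 N, if the wrist force passes 120 N, or if a joint passes its speed limit or range.

## Working session

There is one attempt and no reset: what is moved stays moved. The work goes in short steps, Python scripts to look and compute and a shell command to move; the robot and the scene stay as the last step left them, time stands still between calls to the robot, and variables do not carry over. Pictures are saved under pics/ and viewed, at most 10 in all, crops included, and the job is handed in when it is done.

```bash
mkdir -p pics; python3 - <<'E'
from station import read_state, cams
import cv2,numpy as np
s=read_state();print(s['time_s'],s['tool_pos'],s['orientation'],s['grip_width'])
for n in('top','side'):
    f=cams.grab_frame(n);cv2.imwrite(f'pics/{n}0.png',f['color'][:,:,::-1]);np.savez(f'{n}0.npz',K=f['mtx'],T=f['extrinsics']);print(f['extrinsics'].round(2).tolist())
E
```

```text
0.0 [237.71787644 604.30609503 247.2449271 ] [-0.58508321 -3.0863839   0.00312574] 85.8833440632867
[[0.01, -0.99, 0.14, 435.9], [-1.0, -0.01, -0.0, -27.3], [0.0, -0.14, -0.99, 1204.95], [0.0, 0.0, 0.0, 1.0]]
[[0.75, -0.49, 0.45, 1.31], [-0.66, -0.54, 0.51, -691.8], [-0.01, -0.68, -0.73, 997.73], [0.0, 0.0, 0.0, 1.0]]
```

View pics/top0.png

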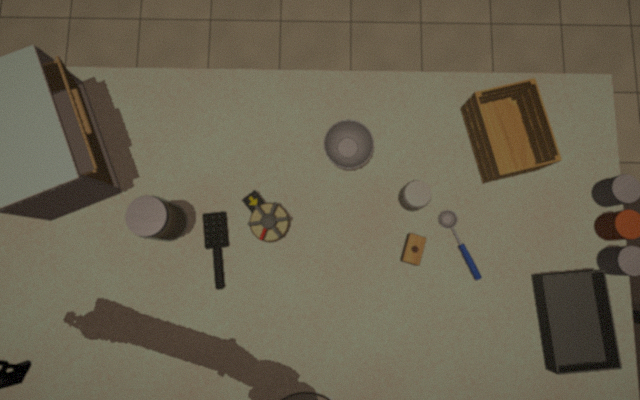

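View pics/side0.png

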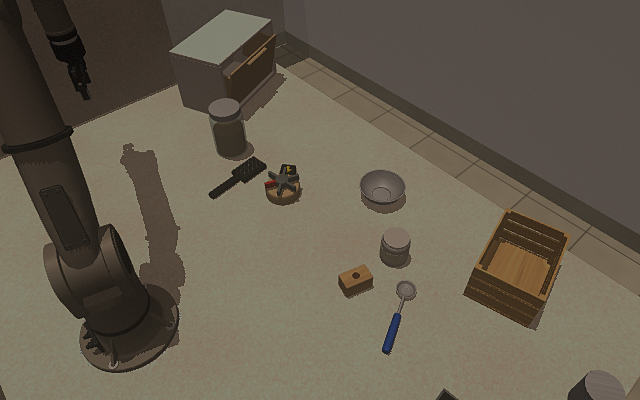

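```bash
cat > h.py <<'E'
import numpy as np
def px2w(K,T,u,v,z):
    d=T[:3,:3]@np.linalg.solve(K,[u,v,1.]);o=T[:3,3]
    return o+d*(z-o[2])/d[2]
def w2px(K,T,p):
    c=T[:3,:3].T@(np.asarray(p)-T[:3,3]);q=K@c;return q[:2]/q[2]
E
python3 - <<'E'
import cv2
a=cv2.imread('pics/top0.png')[180:260,200:300];a=cv2.resize(a,None,fx=6,fy=6,interpolation=cv2.INTER_CUBIC)
b=cv2.imread('pics/side0.png')[155:210,255:305];b=cv2.resize(b,(200,220),interpolation=cv2.INTER_CUBIC)
b=cv2.copyMakeBorder(b,0,480-220,0,0,cv2.BORDER_CONSTANT)
cv2.imwrite('pics/crop.png',cv2.convertScaleAbs(cv2.hconcat([a,b]),alpha=1.6))
E
```

```text
(no output)
```

View pics/crop.png

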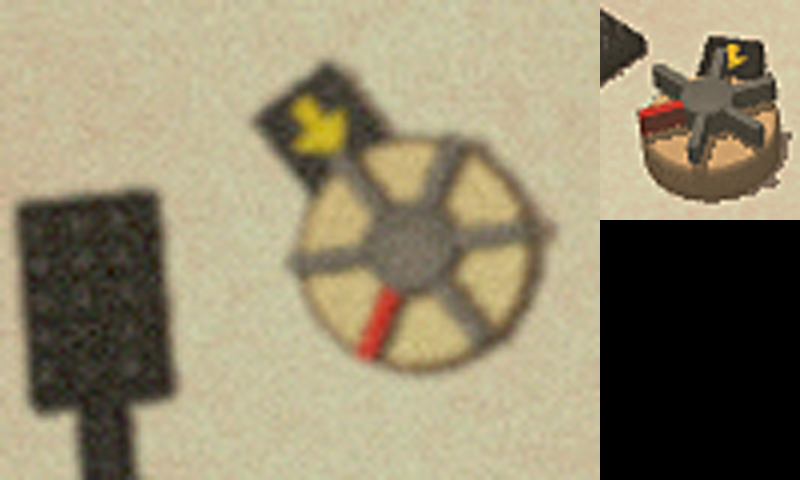

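```bash
python3 - <<'E'
import numpy as np
from h import *
from station import read_state
from scipy.spatial.transform import Rotation as R
d=np.load('top0.npz');K,T=d['K'],d['T']
p=lambda u,v,z:px2w(K,T,200+(u-2.5)/6,180+(v-2.5)/6,z)
c=p(410,250,60);print('hub',c)
for n,u,v,z in[('red',368,358,58),('left',292,263,58),('arrowlug',345,165,58),('ur',452,140,58),('right',548,228,58),('lr',487,338,58),('tabcorner',328,63,30),('tabcorner2',257,118,30)]:
    w=p(u,v,z);print(n,w.round(1),np.hypot(*(w-c)[:2]).round(1),np.degrees(np.arctan2(w[1]-c[1],w[0]-c[0])).round(1))
for n in('top','side'):
    print(n)
m=R.from_rotvec(read_state()['orientation']).as_matrix();print(m.round(3))
# side check
d=np.load('side0.npz')
print(w2px(d['K'],d['T'],[c[0],c[1],61]))
E
```

```text
hub [537.94154964 102.29164002  60.        ]
red [492.1 118.9  58. ] 48.8 160.0
left [531.9 152.5  58. ] 50.6 96.8
arrowlug [574.2 131.3  58. ] 46.4 38.7
ur [585.5  85.9  58. ] 50.3 -19.0
right [548.3  44.   58. ] 59.2 -80.0
lr [501.2  68.8  58. ] 49.7 -137.7
tabcorner [622.7 144.2  30. ] 94.5 26.3
tabcorner2 [597.8 174.5  30. ] 93.8 50.3
top
side
[[-0.931  0.366 -0.001]
 [ 0.366  0.931 -0.002]
 [-0.    -0.002 -1.   ]]
[280.80315457 178.13879212]
```

```bash
for i in 1 ; do python3 -m jog '[-0.2,-0.17,0,0,-0.4,-0.34,0,0,-0.6,-0.51,0,0,-0.8,-0.68,0,0,-0.93,-0.81,0,0]' -1; 
python3 -m jog '[-0.2,-0.17,0,0,-0.4,-0.34,0,0,-0.6,-0.51,0,0,-0.8,-0.68,0,0,-0.93,-0.81,0,0]'
python3 -m jog '[-0.2,-0.17,0,0,-0.4,-0.34,0,0,-0.6,-0.51,0,0,-0.8,-0.68,0,0,-0.93,-0.81,0,0]'
python3 -m jog '[-0.2,-0.17,0,0,-0.4,-0.34,0,0,-0.6,-0.51,0,0,-0.8,-0.68,0,0,-0.93,-0.81,0,0]'
python3 -m jog '[-0.2,-0.17,0,0,-0.4,-0.34,0,0,-0.6,-0.51,0,0,-0.8,-0.68,0,0,-0.93,-0.81,0,0]'
python3 -m jog '[0,0,0.2,0,0,0,0.4,0,0,0,0.6,0,0,0,0.8,0,0,0,0.8,0]'; done
python3 - <<'E'
from station import read_state, cams
from scipy.spatial.transform import Rotation as R
import cv2,numpy as np
from h import *
s=read_state();print(s['time_s'],s['tool_pos'],s['joints'],s['wrist_force'],s['grip_width']);print(R.from_rotvec(s['orientation']).as_matrix().round(3))
f=cams.grab_frame('wrist');cv2.imwrite('pics/w1.png',f['color'][:,:,::-1]);K,T=f['mtx'],f['extrinsics'];np.savez('w1.npz',K=K,T=T)
print(w2px(K,T,[538,102.3,61]));print('tip at lug-top plane',w2px(K,T,s['tool_pos']*[1,1,0]+[0,0,58]))
E
```

```text
time_s: 0.6
tool_pos: [296.1, 493.4, 247.9]
orientation: [0.588, 3.086, -0.002]
wrist_force: [-0.1, 0.4, 0.3]
grip_width: 12.3
gripper_force: 0.0
time_s: 1.1
tool_pos: [352.6, 384.3, 248.2]
orientation: [0.587, 3.086, -0.001]
wrist_force: [0.3, -0.4, -0.1]
grip_width: -0.1
gripper_force: 0.0
time_s: 1.6
tool_pos: [409.3, 274.9, 248.2]
orientation: [0.587, 3.086, -0.0]
wrist_force: [0.9, -0.5, 0.7]
grip_width: 0.2
gripper_force: 0.0
time_s: 2.1
tool_pos: [466.1, 165.6, 248.2]
orientation: [0.587, 3.086, -0.0]
wrist_force: [0.2, -0.7, -0.2]
grip_width: -0.2
gripper_force: 0.0
time_s: 2.6
tool_pos: [523.0, 56.3, 248.2]
orientation: [0.587, 3.086, -0.0]
wrist_force: [-1.0, 1.1, -0.1]
grip_width: 0.1
gripper_force: 0.0
time_s: 3.1
tool_pos: [520.1, 57.9, 165.7]
orientation: [-0.583, -3.081, 0.004]
wrist_force: [-0.2, 0.1, 0.5]
grip_width: -0.2
gripper_force: 0.0
3.1 [520.13157793  57.88750103 165.6690766 ] [-0.54698074  0.27938855  0.41998666  1.93608377 -0.13726288  0.95972994
  1.13477103] [-0.23328669  0.05590678  0.46644083] -0.20810095439305734
[[-0.931  0.366 -0.006]
 [ 0.366  0.931 -0.001]
 [ 0.005 -0.003 -1.   ]]
[373.8382454 202.3717728]
tip at lug-top plane [315.42539601 200.80344822]
```

View pics/w1.png

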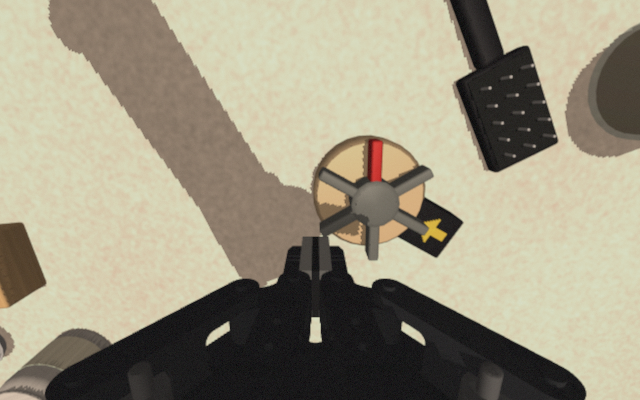

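```bash
python3 -m jog '[0,0,0.2,0,0,0,0.4,0,0,0,0.6,0,0,0,0.75,0,0,0,0.75,0]'
python3 -m jog '[0,0,0.08,0,0,0,0.16,0,0,0,0.24,0,0,0,0.33,0,0,0,0.33,0]'
python3 - <<'E'
from station import read_state, cams
import cv2,numpy as np
from h import *
s=read_state();print(s['tool_pos'],s['wrist_force'])
f=cams.grab_frame('wrist');cv2.imwrite('pics/w2.png',f['color'][:,:,::-1]);K,T=f['mtx'],f['extrinsics']
print(w2px(K,T,[538,102.3,61]))
# arc commands: tool y angle a0, finger at angle -111-th ; r=48
a0=np.radians(68.5);ex=np.array([np.cos(a0+np.pi/2),np.sin(a0+np.pi/2)]);ey=np.array([np.cos(a0),np.sin(a0)])
P=lambda th:48*np.array([np.cos(np.radians(-111.5-th)),np.sin(np.radians(-111.5-th))])
for th in(7,14,21,28,35,42,49,56,58,60):
    d=P(th)-P(0);print(th,(d@ex/100).round(3),(d@ey/100).round(3),round(th/180,3))
E
```

```text
time_s: 3.65
tool_pos: [521.8, 58.0, 92.7]
orientation: [-0.584, -3.085, 0.001]
wrist_force: [0.3, 0.4, -0.8]
grip_width: 0.3
gripper_force: 0.0
time_s: 4.15
tool_pos: [521.4, 57.8, 59.0]
orientation: [-0.585, -3.084, 0.001]
wrist_force: [-1.1, 0.4, -0.3]
grip_width: 0.3
gripper_force: 0.0
[521.43172501  57.77306604  59.03843004] [-1.07390313  0.35561046 -0.30848389]
[415.36890248 265.73142869]
7 0.058 0.004 0.039
14 0.116 0.014 0.078
21 0.172 0.032 0.117
28 0.225 0.056 0.156
35 0.275 0.087 0.194
42 0.321 0.123 0.233
49 0.362 0.165 0.272
56 0.398 0.212 0.311
58 0.407 0.226 0.322
60 0.416 0.24 0.333
```

View pics/w2.png

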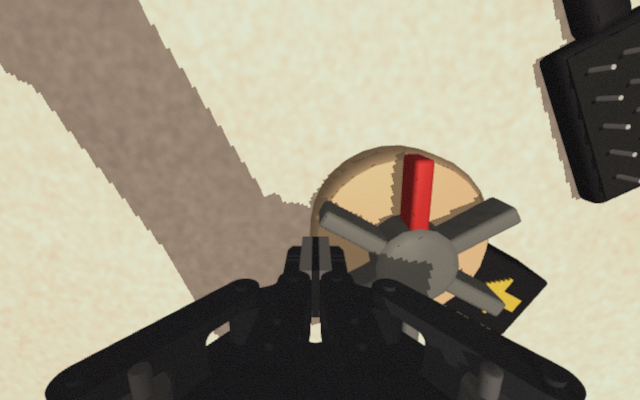

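```bash
python3 -m jog '[0.058,0.004,0,0.039,0.116,0.014,0,0.078,0.172,0.032,0,0.117,0.225,0.056,0,0.156,0.275,0.087,0,0.194]'
python3 -m jog '[0.034,0.002,0,0.022,0.067,0.005,0,0.044,0.1,0.01,0,0.067,0.132,0.019,0,0.089,0.172,0.032,0,0.117]'
python3 - <<'E'
from station import read_state, cams
import cv2,numpy as np
from h import *
s=read_state();print(s['tool_pos'],s['wrist_force'],s['joints'])
f=cams.grab_frame('wrist');g=cams.grab_frame('top');a=f['color'][100:400,150:550];b=cv2.resize(g['color'][180:260,225:305],(300,300),interpolation=cv2.INTER_CUBIC)
cv2.imwrite('pics/w3.png',cv2.hconcat([a,b])[:,:,::-1])
E
```

```text
time_s: 4.7
tool_pos: [500.2, 75.0, 60.6]
orientation: [1.492, 2.763, -0.001]
wrist_force: [0.8, -2.3, -0.8]
grip_width: -0.4
gripper_force: 1.0
time_s: 5.2
tool_pos: [492.9, 91.8, 60.5]
orientation: [-1.97, -2.447, 0.0]
wrist_force: [-0.6, -0.1, -0.0]
grip_width: -0.2
gripper_force: 0.3
[492.93366244  91.76082065  60.49156606] [-0.64764393 -0.13438858 -0.01317174] [-0.77310927  0.44478352  0.61710356  2.07541393 -0.38142816  0.73271741
  0.30173312]
```

View pics/w3.png

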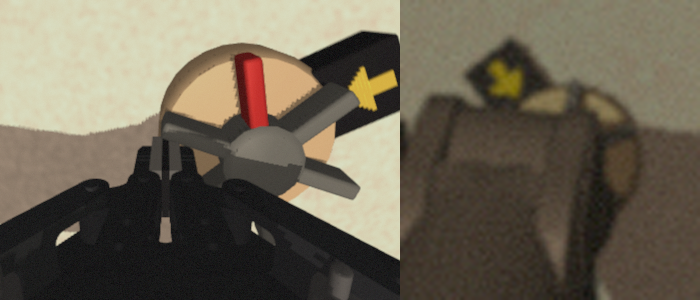

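```bash
python3 -m jog '[0,0,-0.1,0,0,0,-0.2,0,0,0,-0.3,0,0,0,-0.4,0,0,0,-0.4,0]'
python3 -m jog '[-0.058,0.004,0,-0.039,-0.116,0.014,0,-0.078,-0.172,0.032,0,-0.117,-0.225,0.056,0,-0.156,-0.275,0.087,0,-0.194]'
python3 -m jog '[-0.058,0.004,0,-0.039,-0.116,0.014,0,-0.078,-0.172,0.032,0,-0.117,-0.172,0.032,0,-0.117,-0.172,0.032,0,-0.117]'
python3 - <<'E'
from station import read_state, cams
import cv2,numpy as np
from h import *
s=read_state();print(s['tool_pos'],s['wrist_force'])
f=cams.grab_frame('wrist');print(w2px(f['mtx'],f['extrinsics'],[538,102.3,61]),w2px(f['mtx'],f['extrinsics'],s['tool_pos']*[1,1,0]+[0,0,58]))
cv2.imwrite('pics/w4.png',f['color'][:,:,::-1])
E
```

```text
time_s: 5.8
tool_pos: [494.5, 92.3, 102.2]
orientation: [1.964, 2.45, 0.005]
wrist_force: [0.6, -0.0, 0.7]
grip_width: -0.3
gripper_force: 0.0
time_s: 6.3
tool_pos: [507.5, 66.8, 100.2]
orientation: [-1.132, -2.93, 0.0]
wrist_force: [0.0, -0.2, -0.3]
grip_width: 0.1
gripper_force: 0.0
time_s: 6.8
tool_pos: [522.2, 57.8, 100.2]
orientation: [-0.589, -3.085, -0.0]
wrist_force: [0.1, -0.0, 0.2]
grip_width: -0.0
gripper_force: 0.0
[522.2090359   57.78072634 100.17062235] [ 0.12360665 -0.04801916  0.2096809 ]
[392.89720235 230.32301873] [314.92845601 231.04269362]
```

View pics/w4.png

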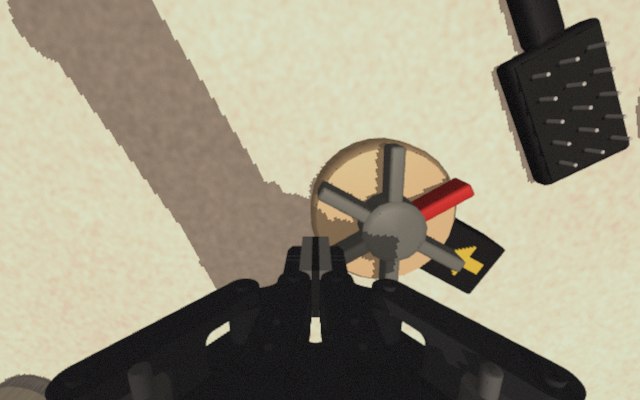

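One click is done: red is now one lug short of the arrow, and the hub at (394,230) hasn't moved. I'll repeat the same stroke.

```bash
python3 -m jog '[0,0,0.1,0,0,0,0.2,0,0,0,0.3,0,0,0,0.4,0,0,0,0.4,0]'
python3 -m jog '[0.058,0.004,0,0.039,0.116,0.014,0,0.078,0.172,0.032,0,0.117,0.225,0.056,0,0.156,0.275,0.087,0,0.194]'
python3 -m jog '[0.034,0.002,0,0.022,0.067,0.005,0,0.044,0.1,0.01,0,0.067,0.132,0.019,0,0.089,0.172,0.032,0,0.117]'
python3 -m jog '[0,0,-0.2,0,0,0,-0.4,0,0,0,-0.6,0,0,0,-0.8,0,0,0,-0.8,0]'
python3 - <<'E'
from station import read_state, cams
import cv2,numpy as np
from h import *
s=read_state();print(s['tool_pos'],s['wrist_force'])
f=cams.grab_frame('wrist');print(w2px(f['mtx'],f['extrinsics'],[538,102.3,61]))
cv2.imwrite('pics/w5.png',f['color'][:,:,::-1])
E
```

```text
time_s: 7.35
tool_pos: [521.0, 57.7, 58.4]
orientation: [-0.585, -3.083, 0.002]
wrist_force: [-0.6, -0.4, 0.1]
grip_width: -0.3
gripper_force: 0.0
time_s: 7.85
tool_pos: [500.0, 74.9, 60.2]
orientation: [1.492, 2.764, -0.002]
wrist_force: [-0.5, -2.8, -1.0]
grip_width: -0.0
gripper_force: 1.0
time_s: 8.35
tool_pos: [492.8, 91.7, 60.2]
orientation: [-1.97, -2.447, 0.001]
wrist_force: [-1.1, -0.7, -0.9]
grip_width: -0.0
gripper_force: 0.3
time_s: 8.85
tool_pos: [495.3, 92.5, 142.7]
orientation: [1.964, 2.449, 0.008]
wrist_force: [0.3, 1.2, 0.8]
grip_width: 0.1
gripper_force: 0.0
[495.31591142  92.4651658  142.73625795] [0.34751391 1.20147415 0.8120321 ]
[372.21733238 210.38192048]
```

View pics/w5.png

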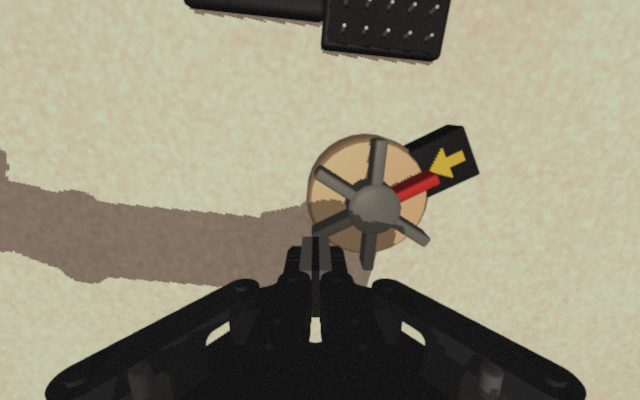

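The red lug (tip at about 435,180) now rests at the yellow arrow (445,162), the dial is in place, and the fingers are clear of it. I'm handing in.

```bash
python3 -m jog '[0,0,0,0,0,0,0,0,0,0,0,0,0,0,0,0,0,0,0,0]' >/dev/null; python3 -c "from station import ticket;print(ticket.sign_off())"
```

```text
the job is handed in; nothing more can be done
None
```

I flicked the wheel two clicks clockwise, and the last wrist picture shows the red lug at the yellow arrow with the dial where it stood; I touched nothing else, and the job is handed in (no verdict was returned).

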